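# Flip a cover plate over the edge of the inspection pad

## Task

The square drill cover lies yellow side down on the bench in front of the black inspection pad. Only push it, never picking it up off the bench: push it with the fingertips up against the red front edge of the pad, tip it up there until it stands on its edge against the pad, and push it on over so that it ends lying flat on top of the pad, yellow side up. Leave everything else on the bench as it is.

Things in the scene. Friction and masses are not known exactly. Their poses are not given: they have to be found in the camera images.
- cover: loose square aluminium cover, 90 x 90 x 14 mm, about 0.2 kg. Origin at the centre of its yellow face; z points out of the bare-metal inner face (black gasket ring, a screw hole near each corner). Starts flat on the bench, yellow face down, z up; turned over, z points down. The yellow face's edges have a 10 mm 45-degree bevel (rim undercut for a fingertip); the upright rim above is 4 mm high.
- cover_mid (a point): middle of the cover, half-way through its thickness (7 mm from either face). At the start the cover's x axis points towards the pad, within about 0.2 rad of the pad's x axis, with a gap of about 30 to 70 mm between its leading edge and the pad's front edge.
- pad: black rubber block fixed to the bench, 130 mm deep (its x), 170 mm wide (its y), 16 mm high, level top with two thin white lines. Origin at the centre of its underside, on the bench (height 0), z up. Its x axis points away from the cover. Its front edge, facing the cover, is an upright low wall marked with a red strip on its face and along its top, at x = -65 mm in its frame.
- corner_a (a point): corner of the cover, at the -x -y corner of its rim in the cover's own frame (45 mm from the middle each way), 12 mm above the yellow face in the cover's frame.
- corner_b (a point): corner of the cover, at the -x +y corner of its rim in the cover's own frame (45 mm from the middle each way), 12 mm above the yellow face in the cover's frame.
- corner_c (a point): corner of the cover, at the +x -y corner of its rim in the cover's own frame (45 mm from the middle each way), 12 mm above the yellow face in the cover's frame.
- corner_d (a point): corner of the cover, at the +x +y corner of its rim in the cover's own frame (45 mm from the middle each way), 12 mm above the yellow face in the cover's frame.
- socket: bright steel wrench socket standing on its end, 30 mm across, 38 mm tall; origin at the centre of its underside. Bystander.
- tin: small round tin with a blue label, 48 mm across, 50 mm tall; origin at the centre of its underside. Bystander.
- drill: yellow and black cordless drill standing on its battery, about 190 x 75 mm and 230 mm tall; origin at the centre of its underside. Bystander.
- battery: loose black and yellow battery pack, 115 x 75 x 63 mm; origin at the centre of its underside. Bystander.
- screwdriver: screwdriver with a red handle lying on the bench; origin under its middle. Bystander.
- wrench: steel wrench lying on the bench; origin under its middle. Bystander.
- oil_bottle: white oil bottle with a red cap and green label, 64 mm across, 170 mm tall; origin at the centre of its underside. Bystander.

How it is judged (in metres and radians):
On the way:
1. the cover stands on its edge, within 20 degrees of upright, against the front edge of the pad (its middle within 30 mm of that edge and less than 70 mm above the bench) (angle between cover's own z axis and vertical between 1.22 and 1.92 rad and x of cover_mid in the frame of pad between -0.095 and -0.035 m and y of cover_mid in the frame of pad between -0.085 and 0.085 m and height (world z) of cover_mid below 0.07 m), for 0.02 s.
At the end, for the whole second after the job is handed in: the cover lies at rest on top of the pad, yellow side up, flat within 4 degrees, its middle over the pad and at the height (20.5 to 25.5 mm) of a 14 mm plate lying on the 16 mm pad (angle between cover's own z axis and vertical above 3.07 rad and z of cover_mid in the frame of pad between 0.0205 and 0.0255 m and x of cover_mid in the frame of pad between -0.065 and 0.065 m and y of cover_mid in the frame of pad between -0.085 and 0.085 m and linear speed of cover below 0.02 m/s); the robot touches nothing.
It fails at once if the cover is lifted or carried: all four of its corners more than 35 mm above the bench, or its middle more than 80 mm (height (world z) of each of corner_a, corner_b, corner_c, corner_d above 0.035 m or height (world z) of cover_mid above 0.08 m).
It fails at once if another thing on the bench is moved by more than 20 mm (distance of any of socket, tin, drill, battery, screwdriver, wrench, oil_bottle from where it was at the start of the episode above 0.02 m).
It fails at once if an upright bystander is knocked over (angle between any of socket, tin, drill, oil_bottle's own z axis and vertical above 0.5 rad).
It also fails if it takes over 45 s, if anything falls off the work surface, if the arm or the gripper's body presses on something with over 40 N, if the wrist force passes 120 N, or if a joint passes its speed limit or range.

## Robot

A 6-joint arm with a two-finger parallel gripper is mounted at the origin on the work surface. World frame = base frame: x ahead of the robot, y to its left, z up, the work surface at z = 0. Lengths are in mm, angles in rad, forces in N, time in s.
With the tool pointing down it reaches from about 350 to 775 mm from the base axis. Payload 7.3 kg.
Tool frame: the origin (TCP) lies midway between the tips of the shut fingers; the grasp point (between the pads) lies 19 mm behind it (bot.tcp_to_grasp is the distance from the TCP to the grasp point, in mm); z points along the fingers, y is the line along which they close (so a half turn about z gives the same grasp; the last joint's range is limited). The gripper opens to 92 mm and grips with 3 to 60 N. Pads are 19 mm wide; open, the fingers measure 130 mm over their backs; the gripper's body (75 mm by 190 mm) begins 47 mm behind the grasp point.
Start: joints at [0.984, 0.342, 1.524, -0, 1.275, -0.146], TCP at [223.987, 474.842, 226.741] pointing down, gripper open.
Joint ranges: [-2.53, 2.53], [-0.77, 2.02], [0.04, 2.7], [-1, 4.14], [0.28, 2.66], [-3.11, 3.11]. Speed limits (rad/s): [2.57, 2.57, 3.14, 3.14, 3.14, 3.14].

## Interface

Orientations are given as [roll, pitch, yaw] about the fixed x, y, z axes, in that order (R = Rz(yaw) Ry(pitch) Rx(roll)).
In Python, from plant import bot, viewer gives the robot as it stands. The module is installed in compiled form; this text tells all that it offers.
- The arm moves only by the shell command python3 -m handwheel 'ROWS'. ROWS is text: rows parted by semicolons, each of 7 numbers parted by spaces: the shift along the tool's x, y, z scaled (see below), then the turn, a rotation vector about the tool's x, y, z scaled (see below), then the opening, from -1 (shut) to 1 (fully open), so that 0 is half open. In form: tx ty tz rx ry rz gripper; .... A call has 1 to 8 rows; each row is the pose to reach, as a shift and turn from the pose commanded when the call began, along the tool's axes at that moment, turning the shorter way round; what a row does not reach only later rows make up. The controller multiplies each number of a shift by 10 cm and each number of a turn by pi rad. A row lasts 1/12 s, in which the tool goes at most 41.7 mm and 7.16 degrees, less where a joint would pass 70% of its speed; a pose out of reach is approached as far as the arm can. A call with a number of a shift or a turn outside -1 to 1 is refused whole. A call with a gripper value outside its range is refused whole. The fingers move at their own pace and stop on an object; the grip force is fixed at half the most. Time passes only in rows, so rows that repeat a pose let the fingers close. It gives the time, the measured TCP pose, the force, the opening and the grip force at its end, in the units of the state.
- bot.get_obs(): the state, without advancing time (a new reading comes with each control period).
- viewer.capture(name): name is "scene" or "top"; returns a dict with "frame" (480x640x3 uint8, red, green, blue), "fov_y" (degrees; the focal length in pixels is half the picture's height over the tangent of half this angle, whatever the lens; pixels are square), "cx", "cy" (the principal point, pixels), "dist_coeffs" ([k1, k2, p1, p2, k3] as OpenCV has them; the pictures are not rectified), "T" (4x4, takes a point from camera to world coordinates). Camera axes: x right, y down, z forward; pixel columns grow to the right and rows downward; lengths in mm; the calibration is good to about 2 mm. A picture is of the moment at which its call begins. There is no depth.
- bot.close_job(): hands the job in; it is judged then, once.
Trained networks look in a picture, given as the dict that the camera call returned (one of the last four; its "shot" number tells which), for a name from the list of things; names that differ only in an ending like _2 or _b are one class to them, and where a whole thing is asked for, a point or a joint stands for the part that bears it (a point fixed in the world has none). Each returns a list of dicts, best first, with "score" (0 to 1); they miss things now and then, are a little off and sometimes report something else, mostly with a low value. They report only what shows in the picture. A call takes as long as a camera call.
- viewer.recognise(target, picture): "centre" ([column, row] in pixels, amid what is visible of it).
- viewer.cut_out(target, picture): "pixels" (480x640 bool, what is visible of it) and "centre" ([column, row] in pixels, amid what is visible of it).
The state is a dict: "time": time; "joint_positions": joint angles; "dq": joint speeds; "tau": joint torques, N m; "tool_pos": TCP position; "tcp_rot": TCP orientation; "contact_force": force on the tool from outside, world axes, zero at the start; "moment": the same for the moment, N m; "grip_width": finger opening in mm; "finger_force": force on a finger pad.
Only numpy, scipy, OpenCV 4.12 (cv2) and the standard library are available. Lean on these libraries where they do the work, as an engineer would, in place of code of your own. Each camera call takes 0.05 s, during which the arm holds its last target. There are 200 camera calls.

## Working session

There is one attempt and no reset: what is moved stays moved. The work goes in short steps, Python scripts to look and compute and a shell command to move; the robot and the scene stay as the last step left them, time stands still between calls to the robot, and variables do not carry over. Pictures are saved under pics/ and viewed, at most 12 in all, crops included, and the job is handed in when it is done.

```bash
mkdir -p pics; cat > h.py <<'E'
import numpy as np, cv2
from plant import bot, viewer
from scipy.spatial.transform import Rotation as R
def K(p):
    f=240/np.tan(np.radians(p["fov_y"])/2)
    return np.array([[f,0,p["cx"]],[0,f,p["cy"]],[0,0,1]])
def ray(p,uv,z):
    uv=np.array(uv,float).reshape(-1,1,2)
    n=cv2.undistortPoints(uv,K(p),np.array(p["dist_coeffs"],float)).reshape(-1,2)
    T=np.array(p["T"]);d=np.c_[n,np.ones(len(n))]@T[:3,:3].T;o=T[:3,3]
    return o+d*((z-o[2])/d[:,2])[:,None]
def proj(p,X):
    T=np.linalg.inv(np.array(p["T"]));rv=cv2.Rodrigues(T[:3,:3])[0]
    return cv2.projectPoints(np.array(X,float).reshape(-1,1,3),rv,T[:3,3],K(p),np.array(p["dist_coeffs"],float))[0].reshape(-1,2)
def save(p,n): cv2.imwrite(f"pics/{n}.png",cv2.cvtColor(p["frame"],cv2.COLOR_RGB2BGR))
E
python3 - <<'E'
from h import *
o=bot.get_obs();print(o)
for c in("scene","top"):
    p=viewer.capture(c);save(p,c+"0");print(c,np.array(p["T"])[:3,3].round())
    for n,z in(("cover",14),("pad",16)):
        for d in viewer.cut_out(n,p)[:1]:
            m=d["pixels"].astype(np.uint8)
            r=cv2.minAreaRect(cv2.findNonZero(m));b=cv2.boxPoints(r)
            print(n,d["score"],np.round(d["centre"]),ray(p,d["centre"],z)[0].round(1),ray(p,b,z)[:,:2].round(1).tolist())
    for n in("socket","tin","drill","battery","screwdriver","wrench","oil_bottle"):
        for d in viewer.recognise(n,p)[:1]: print(n,round(d["score"],2),np.round(d["centre"]),ray(p,d["centre"],20)[0].round())
E
```

```text
{'time': 0.0, 'joint_positions': array([ 9.84000406e-01,  3.42720648e-01,  1.52499470e+00,  2.14703661e-05,
        1.27539672e+00, -1.46043769e-01]), 'dq': array([-0.00019323, -0.00012079, -0.00059218, -0.0005754 ,  0.00117053,
        0.00022664]), 'tau': array([-1.62954784e-03, -4.31219566e+01, -2.44224733e+01,  7.16647971e-02,
        5.56956267e-02, -1.15626049e-04]), 'tool_pos': array([223.74872968, 474.49587494, 226.05382882]), 'tcp_rot': array([-3.14009241e+00, -2.41424729e-04,  2.70083405e+00]), 'contact_force': array([-0.48137997, -0.15682281,  0.97085902]), 'moment': array([0.02209359, 0.00782535, 0.0100987 ]), 'finger_force': 0.0, 'grip_width': 91.67006882610444}
scene [1209.  -71.  898.]
cover 0.91 [305. 253.] [583.5 -65.1  14. ] [[540.4, -113.2], [527.9, -19.8], [621.3, -14.5], [632.4, -103.4]]
pad 0.65 [384. 249.] [579.3 110.6  16. ] [[485.8, 43.0], [463.7, 190.5], [657.6, 181.4], [674.5, 48.6]]
socket 0.57 [333. 203.] [443.   7.  20.]
tin 0.85 [329. 303.] [715. -20.  20.]
drill 0.79 [104. 195.] [ 396. -554.   20.]
battery 0.98 [160. 283.] [ 654. -375.   20.]
screwdriver 0.62 [190. 192.] [ 395. -341.   20.]
wrench 0.64 [500. 218.] [503. 398.  20.]
oil_bottle 0.87 [500. 280.] [673. 352.  20.]
top [ 367.  -46. 1504.]
cover 0.7 [327. 216.] [584.1 -64.2  14. ] [[619.0, -12.9], [629.8, -103.1], [535.8, -113.6], [525.2, -24.1]]
pad 0.65 [255. 224.] [560.3 115.7  16. ] [[647.6, 184.5], [653.6, 51.2], [481.3, 42.2], [475.3, 173.8]]
tin 0.72 [314. 161.] [722. -27.  20.]
drill 0.69 [517. 262.] [ 482. -540.   20.]
battery 0.73 [451. 188.] [ 664. -374.   20.]
screwdriver 0.7 [438. 301.] [ 381. -343.   20.]
wrench 0.64 [137. 241.] [508. 407.  20.]
```

View pics/scene0.png

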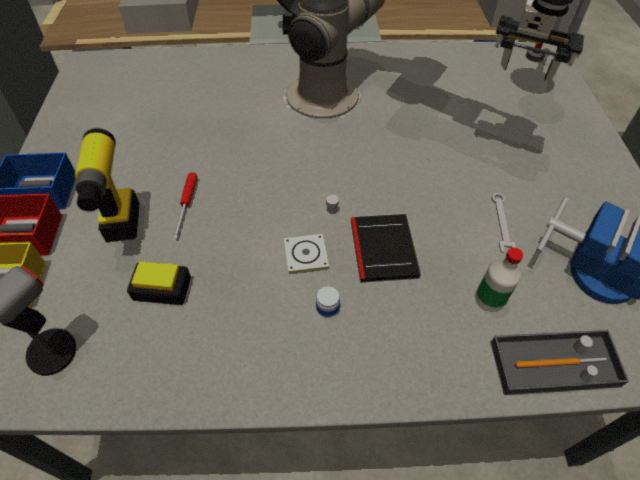

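View pics/top0.png

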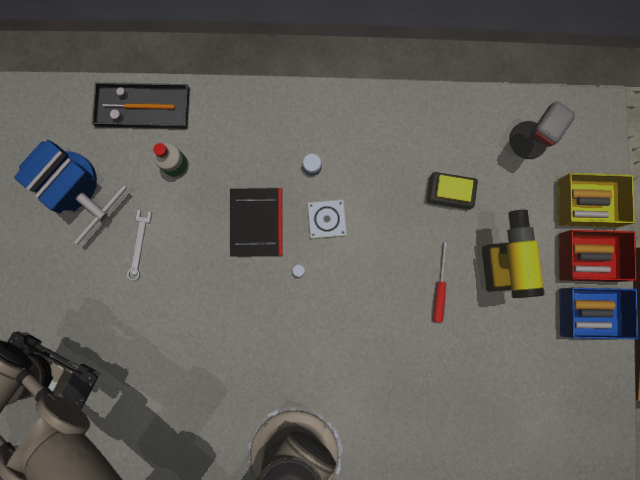

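```bash
cat >> h.py <<'E'
YAW=1.623
def Rt(t,yaw=YAW): return R.from_euler('z',yaw)*R.from_euler('x',np.pi)*R.from_euler('y',t)
def cur():
    o=bot.get_obs();return np.array(o["tool_pos"]),R.from_euler('xyz',o["tcp_rot"])
def rowsfor(wps,p=None,r=None):
    "wps: (pos,tilt); prints row numbers, each relative to the previous waypoint"
    if p is None:p,r=cur()
    for q,t in wps:
        q=np.array(q,float);s=r.inv().apply(q-p)/100;v=(r.inv()*Rt(t)).as_rotvec()/np.pi
        print(np.round(s,3),np.round(v,3),'rows',round(max(np.linalg.norm(q-p)/41.7,np.degrees(np.linalg.norm(v)*np.pi)/7.16),1))
        p,r=q,Rt(t)
E
python3 - <<'E'
from h import *
p,r=cur()
a=np.array([290,385,227.]);e=np.array([585,-175,150.])
rowsfor([(a,0)]+[(a+(e-a)*k/6,0) for k in range(1,7)]+[(e,0.4)])
# pad by colour, top camera
c=viewer.capture("top");h=cv2.cvtColor(c["frame"],cv2.COLOR_RGB2HSV)
m=((h[...,0]<8)|(h[...,0]>172))&(h[...,1]>120)&(h[...,2]>60);m[:,:265]=0;m[:,295:]=0;m[:180]=0;m[265:]=0
x=cv2.findNonZero(m.astype(np.uint8));b=cv2.boxPoints(cv2.minAreaRect(x));print(b.round(1).tolist(),ray(c,b,16)[:,:2].round(1).tolist())
E
```

```text
[-0.98  -0.531 -0.003] [ 0.    -0.     0.343] rows 8.6
[-0.958  0.442  0.128] [0. 0. 0.] rows 2.5
[-0.958  0.442  0.128] [0. 0. 0.] rows 2.5
[-0.958  0.442  0.128] [0. 0. 0.] rows 2.5
[-0.958  0.442  0.128] [0. 0. 0.] rows 2.5
[-0.958  0.442  0.128] [0. 0. 0.] rows 2.5
[-0.958  0.442  0.128] [0. 0. 0.] rows 2.5
[0. 0. 0.] [-0.     0.127  0.   ] rows 3.2
[[278.0, 188.0], [282.0, 188.0], [282.0, 255.0], [278.0, 255.0]] [[652.2, 61.1], [652.4, 51.0], [484.0, 45.3], [483.7, 55.2]]
```

```bash
python3 -m handwheel '-0.98 -0.53 0 0 0 0.343 -0.15; -0.98 -0.53 0 0 0 0.343 -0.15; -0.98 -0.53 0 0 0 0.343 -0.15; -0.98 -0.53 0 0 0 0.343 -0.15; -0.98 -0.53 0 0 0 0.343 -0.15; -0.98 -0.53 0 0 0 0.343 -0.15; -0.98 -0.53 0 0 0 0.343 -0.15; -0.98 -0.53 0 0 0 0.343 -0.15'
for i in 1 2 3 4 5; do :; done
python3 -m handwheel '-0.96 0.44 0 0 0 0.02 -0.15; -0.96 0.44 0 0 0 0.02 -0.15; -0.96 0.44 0 0 0 0.02 -0.15'
python3 -m handwheel '-0.96 0.44 0 0 0 0 -0.15; -0.96 0.44 0 0 0 0 -0.15; -0.96 0.44 0 0 0 0 -0.15'
python3 -m handwheel '-0.96 0.44 0 0 0 0 -0.15; -0.96 0.44 0 0 0 0 -0.15; -0.96 0.44 0 0 0 0 -0.15'
python3 -m handwheel '-0.96 0.44 0 0 0 0 -0.15; -0.96 0.44 0 0 0 0 -0.15; -0.96 0.44 0 0 0 0 -0.15'
python3 -c "
from h import *
rowsfor([((585,-175,150),0),((585,-175,150),.4)])"
```

```text
time: 1.72
tool_pos: [290.1, 385.0, 226.8]
tcp_rot: [3.141, -0.0, 1.694]
contact_force: [0.0, 0.9, 0.6]
grip_width: 43.3
finger_force: 0.0
time: 1.97
tool_pos: [347.1, 293.4, 226.7]
tcp_rot: [3.141, 0.001, 1.638]
contact_force: [1.0, 0.8, -0.1]
grip_width: 38.9
finger_force: 0.0
time: 2.22
tool_pos: [397.8, 199.8, 226.9]
tcp_rot: [3.141, 0.001, 1.637]
contact_force: [-0.0, 0.1, -0.2]
grip_width: 39.4
finger_force: 0.0
time: 2.47
tool_pos: [448.4, 106.7, 226.9]
tcp_rot: [3.14, 0.001, 1.636]
contact_force: [0.1, -0.2, 0.1]
grip_width: 39.3
finger_force: 0.0
time: 2.72
tool_pos: [498.8, 13.5, 226.8]
tcp_rot: [3.14, 0.001, 1.636]
contact_force: [0.3, -0.1, -0.6]
grip_width: 39.0
finger_force: 0.0
[-1.937  0.737  0.771] [0.    0.    0.004] rows 5.3
[0. 0. 0.] [-0.     0.127  0.   ] rows 3.2
```

```bash
python3 -m handwheel '-0.97 0.37 0 0 0 0.004 -0.15; -0.97 0.37 0 0 0 0.004 -0.15; -0.97 0.37 0 0 0 0.004 -0.15'
python3 -m handwheel '-0.97 0.37 0.77 0 0 0 -0.15; -0.97 0.37 0.77 0 0 0 -0.15; -0.97 0.37 0.77 0 0 0 -0.15; -0.97 0.37 0.77 0 0 0 -0.15'
python3 -m handwheel '0 0 0 0 0.127 0 -0.15; 0 0 0 0 0.127 0 -0.15; 0 0 0 0 0.127 0 -0.15; 0 0 0 0 0.127 0 -0.15; 0 0 0 0 0.127 0 -0.15'
python3 - <<'E'
from h import *
print(bot.get_obs()["joint_positions"].round(2))
rowsfor([((581,-146,40),.4),((581,-146,7),.4)])
for c in("scene","top"):
    p=viewer.capture(c);save(p,c+"1")
    d=viewer.cut_out("cover",p)[0];b=cv2.boxPoints(cv2.minAreaRect(cv2.findNonZero(d["pixels"].astype(np.uint8))))
    print(d["score"],ray(p,d["centre"],14)[0].round(1),ray(p,b,14)[:,:2].round(1).tolist())
    if c=="scene": cv2.imwrite("pics/crop1.png",cv2.resize(cv2.cvtColor(p["frame"][130:350,180:440],cv2.COLOR_RGB2BGR),None,fx=2.7,fy=2.7,interpolation=2))
E
```

```text
time: 2.97
tool_pos: [542.0, -81.3, 226.6]
tcp_rot: [3.141, 0.001, 1.623]
contact_force: [-1.2, 1.4, 0.0]
grip_width: 38.8
finger_force: 0.0
time: 3.3
tool_pos: [582.0, -176.2, 144.2]
tcp_rot: [-3.136, -0.001, 1.622]
contact_force: [-2.0, 0.9, -1.3]
grip_width: 39.0
finger_force: 0.0
time: 3.72
tool_pos: [582.2, -173.6, 148.4]
tcp_rot: [-3.139, -0.399, 1.621]
contact_force: [-0.3, 0.6, 0.1]
grip_width: 38.7
finger_force: 0.0
[-0.58  0.67  1.25  0.32  1.46 -0.71]
[-0.166  0.004  1.106] [-0.001  0.    -0.   ] rows 2.7
[-0.129 -0.     0.304] [0. 0. 0.] rows 0.8
0.87 [587.  -58.8  14. ] [[537.7, -114.9], [526.3, -18.5], [623.8, -14.0], [633.9, -105.4]]
0.83 [578.  -62.8  14. ] [[617.5, -13.7], [627.7, -103.5], [537.8, -112.9], [527.9, -23.7]]
```

View pics/crop1.png

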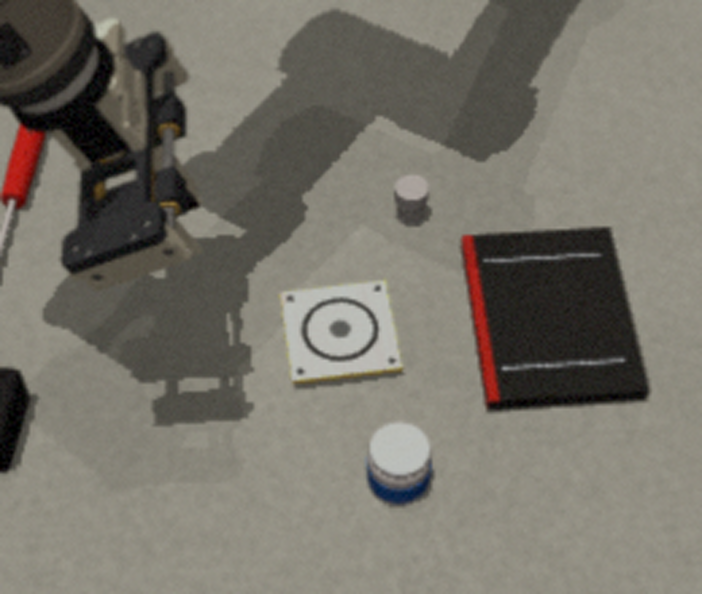

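```bash
python3 -m handwheel '-0.22 -0.02 1.0 0 0 0 -0.15; -0.22 -0.02 1.0 0 0 0 -0.15; -0.22 -0.02 1.0 0 0 0 -0.15; -0.22 -0.02 1.0 0 0 0 -0.15'
python3 -c "
from h import *
rowsfor([((579,-148,10),.4),((579,-148,6),.4),((579,-148,4),.4)])"
```

```text
time: 4.25
tool_pos: [577.2, -149.9, 45.3]
tcp_rot: [-3.134, -0.402, 1.626]
contact_force: [-0.9, -0.7, 0.2]
grip_width: 39.0
finger_force: 0.0
[-0.121  0.022  0.332] [-0.003 -0.001  0.001] rows 0.9
[-0.016 -0.     0.037] [0. 0. 0.] rows 0.1
[-0.008 -0.     0.018] [0. 0. 0.] rows 0.0
```

```bash
python3 -m handwheel '-0.12 0.02 0.33 0 0 0 -0.15; -0.12 0.02 0.33 0 0 0 -0.15; -0.12 0.02 0.33 0 0 0 -0.15'
python3 -m handwheel '-0.01 0 0.023 0 0 0 -0.15; -0.01 0 0.023 0 0 0 -0.15'
python3 -m handwheel '-0.004 0 0.009 0 0 0 -0.15; -0.004 0 0.009 0 0 0 -0.15'
python3 -m handwheel '-0.004 0 0.009 0 0 0 -0.15; -0.004 0 0.009 0 0 0 -0.15'
python3 -m handwheel '-0.004 0 0.009 0 0 0 -0.15; -0.004 0 0.009 0 0 0 -0.15'
```

```text
time: 4.5
tool_pos: [581.6, -150.9, 14.7]
tcp_rot: [-3.141, -0.399, 1.626]
contact_force: [0.2, -0.2, 0.8]
grip_width: 38.8
finger_force: 0.0
time: 4.67
tool_pos: [582.7, -152.2, 13.5]
tcp_rot: [3.139, -0.397, 1.627]
contact_force: [-0.0, -0.9, 0.5]
grip_width: 38.8
finger_force: 0.0
time: 4.83
tool_pos: [582.1, -152.2, 11.6]
tcp_rot: [3.14, -0.398, 1.626]
contact_force: [0.3, -0.4, 0.3]
grip_width: 39.0
finger_force: 0.0
time: 5.0
tool_pos: [581.7, -151.9, 9.7]
tcp_rot: [3.141, -0.399, 1.625]
contact_force: [-0.0, 0.1, -0.3]
grip_width: 38.6
finger_force: 0.0
time: 5.17
tool_pos: [581.6, -151.8, 8.3]
tcp_rot: [-3.141, -0.399, 1.625]
contact_force: [-0.1, -0.2, 0.4]
grip_width: 39.0
finger_force: 0.0
```

```bash

python3 -m handwheel '-0.006 0 0.015 0 0 0 -0.15; -0.006 0 0.015 0 0 0 -0.15; -0.006 0 0.015 0 0 0 -0.15'
python3 -m handwheel '-0.004 0 0.009 0 0 0 -0.15; -0.004 0 0.009 0 0 0 -0.15; -0.004 0 0.009 0 0 0 -0.15'
python3 -m handwheel '-0.004 0 0.009 0 0 0 -0.15; -0.004 0 0.009 0 0 0 -0.15'
```

```text
time: 5.42
tool_pos: [581.6, -151.7, 6.7]
tcp_rot: [-3.141, -0.399, 1.625]
contact_force: [0.9, 0.0, 0.5]
grip_width: 39.0
finger_force: 0.0
time: 5.67
tool_pos: [581.6, -151.7, 5.8]
tcp_rot: [-3.142, -0.399, 1.625]
contact_force: [0.1, -0.4, 0.2]
grip_width: 39.2
finger_force: 0.0
time: 5.83
tool_pos: [581.6, -151.7, 4.8]
tcp_rot: [-3.142, -0.399, 1.625]
contact_force: [-0.1, -0.8, 0.5]
grip_width: 39.4
finger_force: 0.0
```

```bash

python3 -m handwheel '-0.004 0 0.009 0 0 0 -0.15; -0.004 0 0.009 0 0 0 -0.15; -0.004 0 0.009 0 0 0 -0.15'
python3 -m handwheel '-0.003 0 0.007 0 0 0 -0.15; -0.003 0 0.007 0 0 0 -0.15; -0.003 0 0.007 0 0 0 -0.15'
python3 -c "
from h import *
p,r=cur()
f=np.array([np.cos(YAW),np.sin(YAW),0])
rowsfor([(p+f*90,.4)])"
```

```text
time: 6.08
tool_pos: [581.8, -151.8, 4.1]
tcp_rot: [3.141, -0.399, 1.625]
contact_force: [-0.2, 0.4, 1.1]
grip_width: 39.2
finger_force: 0.6
time: 6.33
tool_pos: [581.8, -151.8, 3.6]
tcp_rot: [3.141, -0.399, 1.626]
contact_force: [-1.0, 0.6, 3.9]
grip_width: 38.8
finger_force: 2.3
[0.829 0.002 0.35 ] [-0.     0.     0.001] rows 2.2
```

```bash

python3 -m handwheel '0.004 0 -0.009 0 0 0 -0.15; 0.14 0 0.05 0 0 0 -0.15; 0.28 0 0.108 0 0 0 -0.15'
python3 -m handwheel '0.074 0 0.031 0 0 0 -0.15; 0.147 0 0.062 0 0 0 -0.15; 0.221 0 0.093 0 0 0 -0.15; 0.295 0 0.125 0 0 0 -0.15; 0.368 0 0.156 0 0 0 -0.15; 0.442 0 0.187 0 0 0 -0.15; 0.516 0 0.218 0 0 0 -0.15; 0.516 0 0.218 0 0 0 -0.15'
python3 - <<'E'
from h import *
p,r=cur();f=np.array([np.cos(YAW),np.sin(YAW),0]);rowsfor([(p+f*10,.4)])
for c in("scene","top"):
    p=viewer.capture(c)
    d=viewer.cut_out("cover",p)[0];b=cv2.boxPoints(cv2.minAreaRect(cv2.findNonZero(d["pixels"].astype(np.uint8))))
    print(d["score"],ray(p,d["centre"],14)[0].round(1),ray(p,b,14)[:,:2].round(1).tolist())
    if c=="scene": cv2.imwrite("pics/crop2.png",cv2.resize(cv2.cvtColor(p["frame"][130:350,180:440],cv2.COLOR_RGB2BGR),None,fx=2.7,fy=2.7,interpolation=2))
E
```

```text
time: 6.58
tool_pos: [580.2, -121.7, 3.9]
tcp_rot: [3.141, -0.398, 1.624]
contact_force: [-0.2, -1.1, 1.7]
grip_width: 39.5
finger_force: 0.9
time: 7.25
tool_pos: [576.6, -63.9, 4.1]
tcp_rot: [-3.141, -0.4, 1.626]
contact_force: [0.8, 0.0, 1.1]
grip_width: 39.2
finger_force: 0.5
[0.092 0.    0.039] [-0.001 -0.     0.001] rows 0.2
0.93 [591.1 -11.3  14. ] [[535.4, -55.5], [530.1, 39.7], [623.5, 37.4], [628.1, -53.0]]
0.9 [584.  -13.2  14. ] [[625.2, 37.7], [627.7, -52.5], [534.3, -55.0], [531.9, 34.6]]
```

View pics/crop2.png

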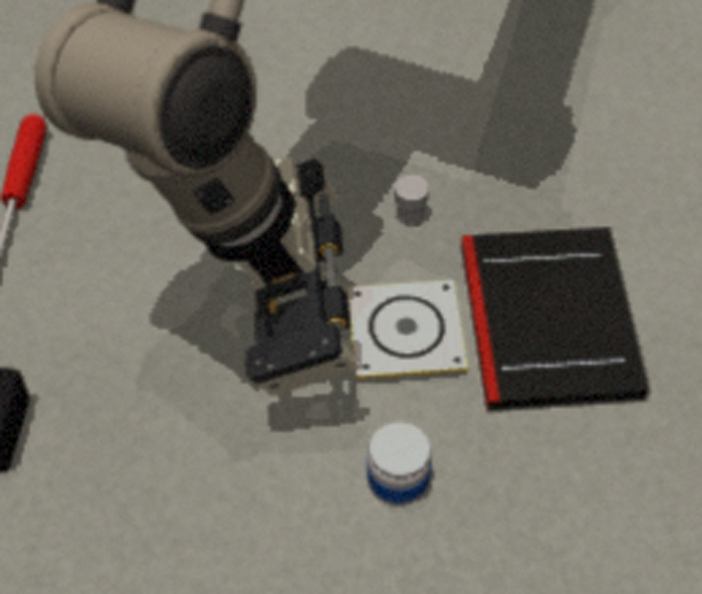

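```bash

python3 -m handwheel '0.04 0 0.013 0 0 0 -0.15; 0.075 0 0.028 0 0 0 -0.15; 0.075 0 0.028 0 0 0 -0.15'
python3 -m handwheel '0.018 0 0.008 0 0 0 -0.15; 0.018 0 0.008 0 0 0 -0.15'
python3 -m handwheel '0.018 0 0.008 0 0 0 -0.15; 0.018 0 0.008 0 0 0 -0.15'
```

```text
time: 7.7
tool_pos: [576.5, -57.5, 4.3]
tcp_rot: [-3.142, -0.399, 1.625]
contact_force: [-0.1, -0.4, -0.3]
grip_width: 38.9
finger_force: 0.4
time: 7.87
tool_pos: [576.4, -55.8, 4.3]
tcp_rot: [3.142, -0.399, 1.626]
contact_force: [0.1, -0.4, 0.8]
grip_width: 39.4
finger_force: 0.5
time: 8.03
tool_pos: [576.3, -53.8, 4.3]
tcp_rot: [3.142, -0.399, 1.625]
contact_force: [0.8, -0.5, 0.2]
grip_width: 39.0
finger_force: 0.6
```

```bash
cat >> h.py <<'E'
from scipy.spatial.transform import Rotation
PR=np.array([[-80,0],[-10,0],[0,10],[0,14],[-90,14],[-90,10]],float)
def cov(th):
    c,s=np.cos(th),np.sin(th);q=PR@np.array([[c,-s],[s,c]]) # nose-down: y'=cy+sz, z'=-sy+cz
    q[:,1]-=q[:,1].min();lo=q[:,1]<16;q[:,0]-=q[lo,0].max();return q
def fing(th,t,s=4):
    "TCP (y,z) rel. wall/bench: finger front corner s mm below the rim's lower edge along the finger, touching"
    q=cov(th);T=q[5];B=q[0];d=np.array([-np.sin(t),np.cos(t)])  # up along finger
    C=T-s*d
    # bevel line B-T: pull the corner back if it is inside
    n=np.array([(T-B)[1],-(T-B)[0]]);n/=np.linalg.norm(n);n=n if n@(q[2]-B)>0 else -n # inward
    pen=(C-B)@n
    if t+th>np.pi/4: C=T+(B-T)*min(1,s/np.hypot(*(B-T)))
    x=np.array([np.cos(t),np.sin(t)]);return C-9.5*x
E
python3 - <<'E'
from h import *
for d,t in((0,.4),(3,.4),(6,.4),(10,.4),(15,.4),(20,.4),(30,.4),(40,.4),(50,.4),(60,.4),(70,.4),(80,.4),(90,.4)): print(d,t,fing(np.radians(d),t).round(1),cov(np.radians(d))[[0,5]].round(1).tolist())
E
```

```text
0 0.4 [-97.2   2.6] [[-80.0, 0.0], [-90.0, 10.0]]
3 0.4 [-97.3   6.8] [[-80.6, 3.7], [-90.1, 14.2]]
6 0.4 [-97.1  10.9] [[-81.0, 7.3], [-89.9, 18.3]]
10 0.4 [-96.5  16.4] [[-81.2, 12.2], [-89.3, 23.7]]
15 0.4 [-95.2  23. ] [[-80.9, 18.1], [-88.0, 30.4]]
20 0.4 [-93.1  29.4] [[-80.0, 23.9], [-85.9, 36.8]]
30 0.4 [-87.7  41.1] [[-76.3, 35.0], [-79.9, 48.7]]
40 0.4 [-79.9  51.4] [[-70.3, 45.0], [-71.5, 59.1]]
50 0.4 [-70.   61.3] [[-62.1, 54.9], [-60.9, 68.9]]
60 0.4 [-58.2  70.4] [[-52.1, 64.3], [-48.5, 77.9]]
70 0.4 [-45.   77.2] [[-40.5, 71.8], [-34.5, 84.6]]
80 0.4 [-30.6  81.7] [[-27.7, 77.0], [-19.6, 88.6]]
90 0.4 [-15.6  83.5] [[-14.0, 80.0], [-4.0, 90.0]]
```

```bash

python3 -m handwheel '0.014 0 0.006 0 0 0 -0.15; 0.014 0 0.006 0 0 0 -0.15'
python3 -m handwheel '0.014 0 0.006 0 0 0 -0.15; 0.014 0 0.006 0 0 0 -0.15'
python3 -m handwheel '0.009 0 0.004 0 0 0 -0.15; 0.009 0 0.004 0 0 0 -0.15'
```

```text
time: 8.2
tool_pos: [576.2, -52.3, 4.3]
tcp_rot: [3.142, -0.399, 1.625]
contact_force: [-0.3, -1.3, 0.3]
grip_width: 39.2
finger_force: 0.6
time: 8.37
tool_pos: [576.1, -51.1, 4.3]
tcp_rot: [3.142, -0.399, 1.626]
contact_force: [0.4, -1.3, 0.4]
grip_width: 39.1
finger_force: 1.2
time: 8.53
tool_pos: [576.2, -50.8, 4.3]
tcp_rot: [3.141, -0.398, 1.626]
contact_force: [-0.4, -5.2, 0.5]
grip_width: 39.1
finger_force: 2.5
```

```bash

python3 -m handwheel '0.009 0 0.004 0 0 0 -0.15; 0.017 0 -0.014 0 0 0 -0.15; 0.025 0 -0.033 0 0 0 -0.15; 0.025 0 -0.033 0 0 0 -0.15'
python3 - <<'E'
from h import *
p=viewer.capture("scene")
cv2.imwrite("pics/crop3.png",cv2.resize(cv2.cvtColor(p["frame"][200:300,260:400],cv2.COLOR_RGB2BGR),None,fx=5,fy=5,interpolation=2))
E
```

```text
time: 8.87
tool_pos: [575.9, -50.5, 8.2]
tcp_rot: [3.141, -0.397, 1.625]
contact_force: [-1.8, -7.3, -0.6]
grip_width: 39.0
finger_force: 3.7
```

View pics/crop3.png

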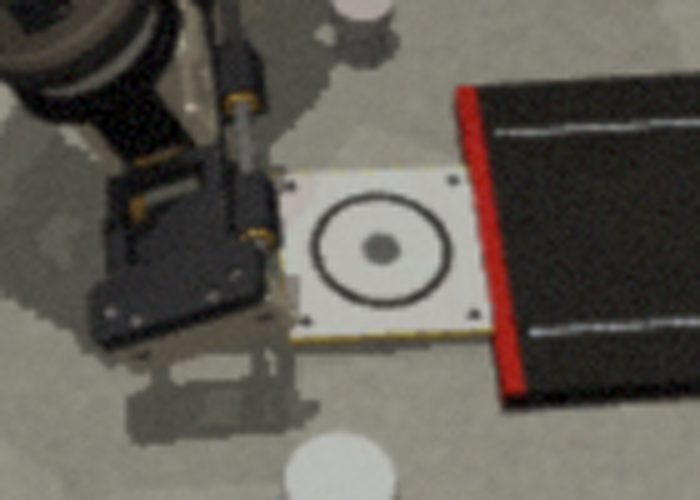

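```bash

python3 -m handwheel '0.008 0 -0.018 0 0 0 -0.15; 0.016 0 -0.037 0 0 0 -0.15; 0.016 0 -0.037 0 0 0 -0.15'
python3 - <<'E'
from h import *
for c in("scene","top"):
    p=viewer.capture(c);d=viewer.cut_out("cover",p)[0];b=cv2.boxPoints(cv2.minAreaRect(cv2.findNonZero(d["pixels"].astype(np.uint8))))
    print(d["score"],ray(p,d["centre"],14)[0].round(1),ray(p,b,14)[:,:2].round(1).tolist())
E
```

```text
time: 9.17
tool_pos: [576.0, -50.4, 12.3]
tcp_rot: [3.141, -0.397, 1.625]
contact_force: [-3.4, -8.0, -0.8]
grip_width: 38.8
finger_force: 3.5
0.52 [437.7   3.5  14. ] [[412.1, -9.1], [413.1, 20.0], [470.1, 16.2], [469.1, -12.1]]Traceback (most recent call last):
  File "<stdin>", line 3, in <module>
IndexError: list index out of range
```

```bash

python3 -m handwheel '0.014 0 -0.024 0 0 0 -0.15; 0.027 0 -0.048 0 0 0 -0.15; 0.046 0 -0.076 0 0 0 -0.15; 0.065 0 -0.104 0 0 0 -0.15; 0.065 0 -0.104 0 0 0 -0.15'
python3 - <<'E'
from h import *
p=viewer.capture("scene")
cv2.imwrite("pics/crop4.png",cv2.resize(cv2.cvtColor(p["frame"][200:300,260:400],cv2.COLOR_RGB2BGR),None,fx=5,fy=5,interpolation=2))
E
```

```text
time: 9.78
tool_pos: [576.1, -48.8, 24.8]
tcp_rot: [3.141, -0.396, 1.626]
contact_force: [-2.3, -9.1, -0.4]
grip_width: 38.9
finger_force: 3.9
```

View pics/crop4.png

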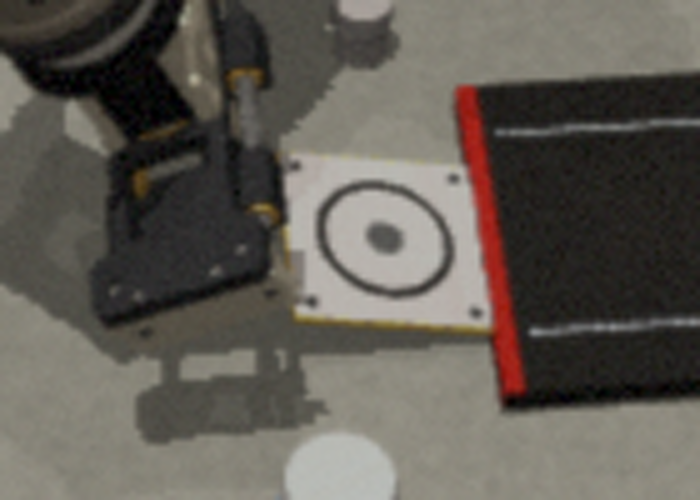

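```bash

python3 -m handwheel '0.022 0 -0.026 0 0 0 -0.15; 0.044 0 -0.051 0 0 0 -0.15; 0.067 0 -0.075 0 0 0 -0.15; 0.09 0 -0.098 0 0 0 -0.15; 0.115 0 -0.119 0 0 0 -0.15; 0.139 0 -0.138 0 0 0 -0.15; 0.139 0 -0.138 0 0 0 -0.15'
python3 -m handwheel '0.028 0 -0.018 0 0 0 -0.15; 0.055 0 -0.035 0 0 0 -0.15; 0.084 0 -0.05 0 0 0 -0.15; 0.112 0 -0.064 0 0 0 -0.15; 0.112 0 -0.064 0 0 0 -0.15'
python3 - <<'E'
from h import *
p=viewer.capture("scene")
cv2.imwrite("pics/crop5.png",cv2.resize(cv2.cvtColor(p["frame"][190:300,260:400],cv2.COLOR_RGB2BGR),None,fx=5,fy=5,interpolation=2))
E
```

```text
time: 10.42
tool_pos: [576.4, -41.7, 43.5]
tcp_rot: [3.139, -0.395, 1.626]
contact_force: [-0.8, -10.7, 3.5]
grip_width: 39.0
finger_force: 4.3
time: 10.83
tool_pos: [576.0, -33.0, 54.0]
tcp_rot: [3.139, -0.397, 1.625]
contact_force: [-0.3, -2.8, 3.3]
grip_width: 38.8
finger_force: 2.5
```

View pics/crop5.png

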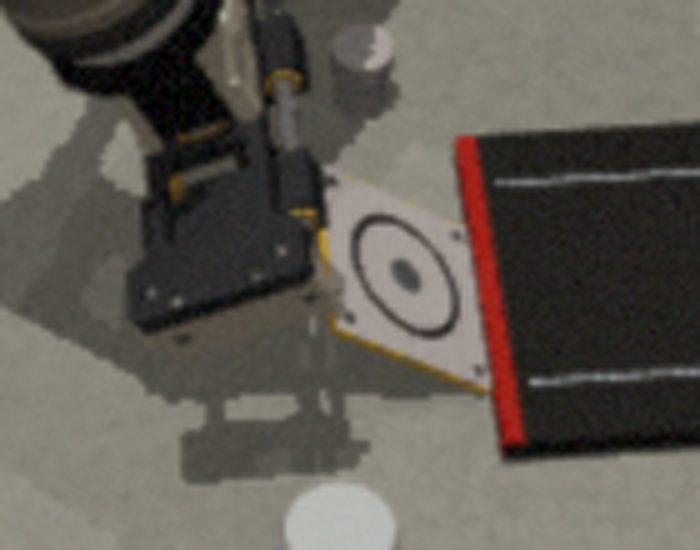

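```bash

python3 -m handwheel '0.062 0 -0.018 0 0 0 -0.15; 0.123 0 -0.035 0 0 0 -0.15; 0.192 0 -0.044 0 0 0 -0.15; 0.261 0 -0.052 0 0 0 -0.15; 0.33 0 -0.05 0 0 0 -0.15; 0.33 0 -0.05 0 0 0 -0.15'
python3 - <<'E'
from h import *
p=viewer.capture("scene")
cv2.imwrite("pics/crop6.png",cv2.resize(cv2.cvtColor(p["frame"][190:300,260:400],cv2.COLOR_RGB2BGR),None,fx=5,fy=5,interpolation=2))
E
```

```text
time: 11.38
tool_pos: [575.3, -3.4, 72.6]
tcp_rot: [3.136, -0.398, 1.627]
contact_force: [0.8, -6.4, 11.9]
grip_width: 39.1
finger_force: 5.4
```

View pics/crop6.png

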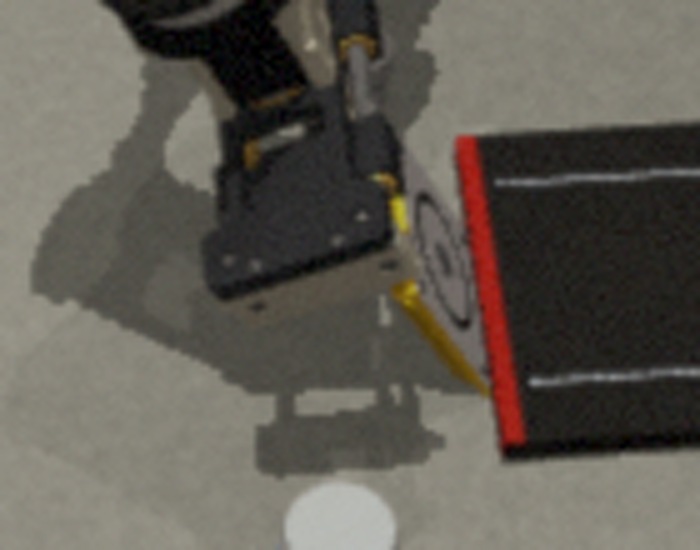

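```bash

python3 -m handwheel '0.06 0 0.014 0 0 0 -0.15; 0.117 0 0.031 0 0 0 -0.15; 0.175 0 0.05 0 0 0 -0.15; 0.225 0 0.068 0 0 0 -0.15; 0.26 0 0.08 0 0 0 -0.15; 0.26 0 0.08 0 0 0 -0.15'
python3 - <<'E'
from h import *
p=viewer.capture("scene")
cv2.imwrite("pics/crop7.png",cv2.resize(cv2.cvtColor(p["frame"][190:300,260:400],cv2.COLOR_RGB2BGR),None,fx=5,fy=5,interpolation=2))
E
```

```text
time: 11.93
tool_pos: [574.8, 24.3, 79.4]
tcp_rot: [3.132, -0.401, 1.629]
contact_force: [-6.7, -6.9, 40.6]
grip_width: 39.1
finger_force: 15.7
```

View pics/crop7.png

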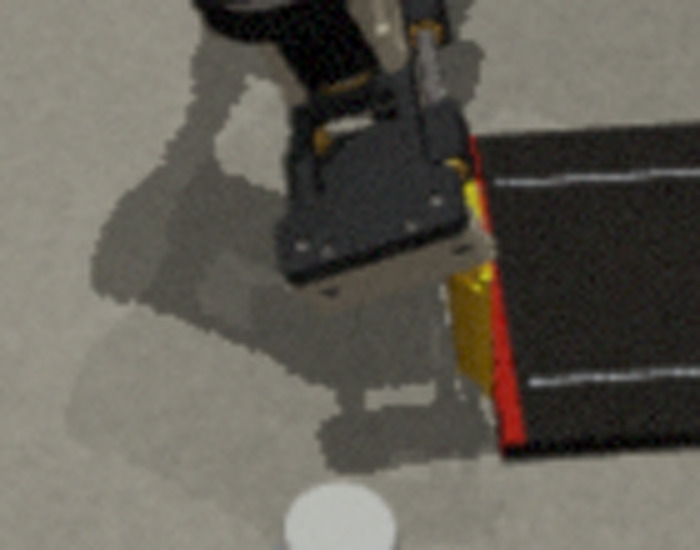

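```bash

python3 -m handwheel '0.012 0 -0.028 0 0 0 -0.15; 0.04 0 -0.018 0 0 0 -0.15; 0.067 0 -0.004 0 0 0 -0.15; 0.067 0 -0.004 0 0 0 -0.15'
```

```text
time: 12.32
tool_pos: [574.2, 30.8, 80.5]
tcp_rot: [3.134, -0.401, 1.628]
contact_force: [-2.3, -3.5, 28.3]
grip_width: 39.1
finger_force: 10.8
```

```bash

python3 -m handwheel '0.02 0 -0.014 0 0 0 -0.15; 0.044 0 -0.004 0 0 0 -0.15; 0.044 0 -0.004 0 0 0 -0.15'
python3 -m handwheel '0.03 0 0.006 0 0 0 -0.15; 0.056 0 0.018 0 0 0 -0.15; 0.056 0 0.018 0 0 0 -0.15'
python3 - <<'E'
from h import *
p=viewer.capture("scene")
cv2.imwrite("pics/crop8.png",cv2.resize(cv2.cvtColor(p["frame"][190:300,260:400],cv2.COLOR_RGB2BGR),None,fx=5,fy=5,interpolation=2))
E
```

```text
time: 12.57
tool_pos: [573.8, 34.3, 81.2]
tcp_rot: [3.135, -0.4, 1.627]
contact_force: [1.0, -3.1, 17.9]
grip_width: 39.3
finger_force: 7.7
time: 12.82
tool_pos: [573.4, 40.6, 81.3]
tcp_rot: [3.135, -0.401, 1.627]
contact_force: [1.7, 0.1, 16.3]
grip_width: 39.3
finger_force: 6.5
```

View pics/crop8.png

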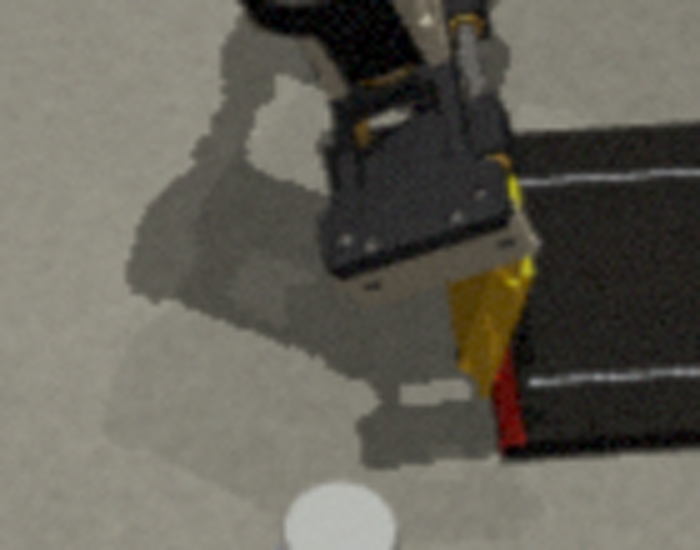

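```bash

python3 -m handwheel '0.046 0 0.019 0 0 0 -0.15; 0.092 0 0.039 0 0 0 -0.15; 0.138 0 0.058 0 0 0 -0.15; 0.138 0 0.058 0 0 0 -0.15'
python3 -m handwheel '0.046 0 0.019 0 0 0 -0.15; 0.092 0 0.039 0 0 0 -0.15; 0.138 0 0.058 0 0 0 -0.15; 0.138 0 0.058 0 0 0 -0.15'
python3 - <<'E'
from h import *
p=viewer.capture("scene")
cv2.imwrite("pics/crop9.png",cv2.resize(cv2.cvtColor(p["frame"][190:300,260:400],cv2.COLOR_RGB2BGR),None,fx=5,fy=5,interpolation=2))
E
```

```text
time: 13.2
tool_pos: [569.5, 55.9, 78.2]
tcp_rot: [-3.14, -0.4, 1.626]
contact_force: [-0.3, -0.9, -0.9]
grip_width: 39.0
finger_force: 0.0
time: 13.53
tool_pos: [569.1, 70.5, 78.3]
tcp_rot: [-3.141, -0.4, 1.626]
contact_force: [0.7, 0.5, -0.2]
grip_width: 38.9
finger_force: 0.0
```

View pics/crop9.png

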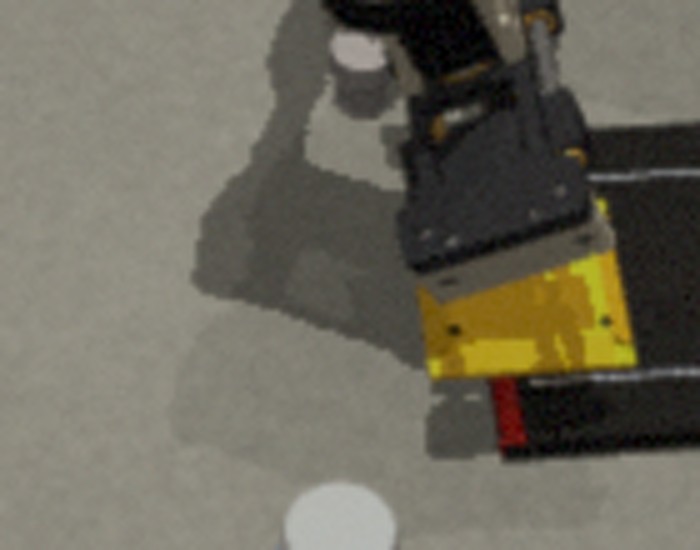

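```bash

python3 -m handwheel '0 0 -0.8 0 0 0 -0.15; 0 0 -0.8 0 0 0 -0.15; 0 0 -0.8 0 0 0 -0.15'
python3 -m handwheel '-0.8 0 -0.5 0 0 0 -0.15; -0.8 0 -0.5 0 0 0 -0.15; -0.8 0 -0.5 0 0 0 -0.15; -0.8 0 -0.5 0 0 0 -0.15'
python3 - <<'E'
from h import *
for c in("scene","top"):
    p=viewer.capture(c)
    for d in viewer.cut_out("cover",p)[:1]:
        b=cv2.boxPoints(cv2.minAreaRect(cv2.findNonZero(d["pixels"].astype(np.uint8))))
        print(d["score"],ray(p,d["centre"],25)[0].round(1),ray(p,b,25)[:,:2].round(1).tolist())
    if c=="scene": cv2.imwrite("pics/crop10.png",cv2.resize(cv2.cvtColor(p["frame"][180:320,260:440],cv2.COLOR_RGB2BGR),None,fx=4,fy=4,interpolation=2))
E
```

```text
time: 13.83
tool_pos: [574.9, 35.5, 158.5]
tcp_rot: [3.13, -0.395, 1.628]
contact_force: [2.2, -1.0, 0.9]
grip_width: 39.4
finger_force: 0.0
time: 14.17
tool_pos: [577.1, -58.2, 167.4]
tcp_rot: [3.14, -0.398, 1.622]
contact_force: [0.6, 0.5, 0.4]
grip_width: 39.6
finger_force: 0.0
0.58 [586.9  65.8  25. ] [[535.7, 17.8], [528.2, 117.8], [625.5, 112.4], [631.9, 17.7]]
0.7 [573.1  60.9  25. ] [[616.1, 114.0], [618.7, 19.5], [528.7, 16.6], [526.1, 110.4]]
```

View pics/crop10.png

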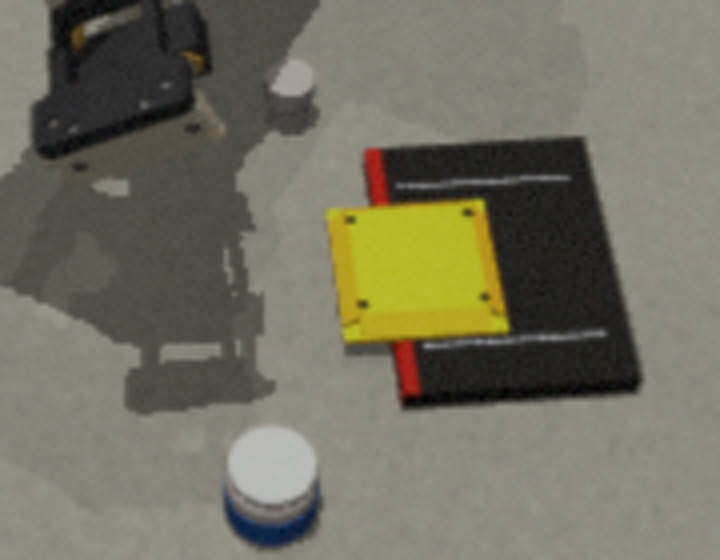

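```bash
python3 -c "
from h import *
print(bot.close_job())"
```

```text
the job is handed in; nothing more can be done
None
```

The cover now lies flat on the pad, yellow side up, after being pushed to the red edge, tipped up there and pushed over; it overhangs the front edge by about 30 mm, with its middle about 17 mm inside it. I handed the job in at about 14 s of the 45 s with the arm clear of everything; the hand-in gave no verdict.

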